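# Tare the counting scale and set it to piece count

## Task

Get the counting scale ready for counting drilled parts into the empty steel bowl that stands on its pan: with the fingertips press the yellow tare key lightly and let it come up again, then press the blue piece-count key in the same way and withdraw clear of the scale. Do not touch the bowl or the pan (that would spoil the tare), press no other key or button, and leave everything else on the bench where it is.

Things in the scene. Friction and masses are not known exactly. Their poses are not given: they have to be found in the camera images.
- scale: White counting scale, 250 (its y) x 320 mm (its x), fixed; origin under its middle, z up, keys at its -x side. Front panel 105 mm deep rises 10 deg from 45 mm at the front edge; housing behind it 78 mm high. Row of 4 keys at x -132 mm; from the front, left to right: red (y +66), yellow (+22), white (-22), blue (-66). Over 30 N on the scale is too hard.
- pan: Flat stainless pan of the scale, 208 mm (x) by 240 mm (y) by 7 mm; origin under its centre, 53 mm behind the scale's origin; its top is 95 mm above the bench and its front edge 81 mm behind the centres of the keys. Not to be touched.
- key_tare_top (a point): Centre of the top of the yellow tare key, about 62 mm above the bench when up; moves with the key. The cap is 24 mm wide (y), 18 mm deep (x) and stands 12 mm out of the panel. Axes: the scale's, tipped by the panel's 10 degrees, z out of the key.
- key_count_top (a point): The same point of the blue piece-count key (a like key, 88 mm to the right of the tare key as seen from the scale's front).
- key_tare (a joint): Travel of the yellow tare key in m, square to the panel: 0 is up, 0.007 fully down on a hard stop. It registers once past 0.003. Its spring resists with about 1 N at first touch, 3.6 N at 0.003, 5.3 N at 0.005 and 7 N at 0.007, and returns it when released. A slow press straight down works.
- key_count (a joint): The same for the blue piece-count key.
- key_power (a joint): Travel of the red power key, same make; leave it up.
- key_unit (a joint): Travel of the white units key between the yellow and the blue one, same make; leave it up.
- bowl: Empty loose steel bowl on the pan, 136 mm across the rim, 48 mm high, 160 g; origin at the centre of its underside. Not to be touched.
- part_a: Loose drilled aluminium part with two holes, 40 x 24 x 18 mm, on the bench in front of the scale; origin at the centre of its underside. Leave alone.
- part_b: A second part like part_a.
- chuck_key: Loose steel drill chuck key (T-shaped, 95 mm long, 104 mm bar, 22 mm high) lying on the bench beside the scale; origin at the crossing of the T, on the bench. Leave alone.
- deburrer: Loose hand deburring tool with a blue handle, 160 mm long, 17 mm high, lying along its x on the bench beside the scale; origin 30 mm ahead of the middle of the handle, on the bench. Leave alone.
- vise: Green drill vise with an aluminium block in its jaws, 135 mm wide, 260 mm long with its screw and bar (along its x), 66 mm high, 4 kg, standing loose; origin under its middle. Leave alone.
- bin: Blue plastic bin of cut pieces, 264 x 186 mm, 85 mm high, loose; origin under its middle. Leave alone.
- station: Grey push-button box of a bench drill, 85 x 165 mm, 68 mm high (98 mm with buttons), fixed; origin under its middle. Its green start and red mushroom stop buttons must not be pressed.
- drill_start (a joint): Travel of the drill's green start button in m: 0 up, 0.006 down. Leave alone.
- drill_stop (a joint): Travel of the drill's red stop button in m: 0 up, 0.006 down. Leave alone.
- bit_block: Wooden block with upright drill bits, 100 x 190 mm, up to 90 mm high, fixed; origin under its middle.
- oil_bottle: Loose yellow oil bottle, 56 mm across, 140 mm high; origin at the centre of its underside. Leave alone.

How it is judged:
By the outcome, as a careful person would: the job done as asked, in the order asked, and still so for the second after the job is handed in, with the robot touching nothing.
It also fails if it takes over 42 s, if anything falls off the work surface, if the arm or the gripper's body presses on something with over 40 N, if the wrist force passes 120 N, or if a joint passes its speed limit or range.

## Robot

A 6-joint arm with a two-finger parallel gripper is mounted at the origin on the work surface. World frame = base frame: x ahead of the robot, y to its left, z up, the work surface at z = 0. Lengths are in mm, angles in rad, forces in N, time in s.
With the tool pointing down it reaches from about 275 to 850 mm from the base axis. Payload 19 kg.
Tool frame: the origin (TCP) lies at the very end of the fingers, on their centre line; the grasp point (between the pads) lies 19 mm behind it; z points along the fingers, y is the line along which they close (so a half turn about z gives the same grasp; the last joint's range is limited). The gripper opens to 85 mm and grips with 20 to 120 N. Pads are 22 mm wide; open, the fingers measure 114 mm over their backs; the gripper's body (76 mm by 85 mm) begins 54 mm behind the grasp point. The pads swing forward as they close: fully open they stand 13 mm farther back than shut.
Start: joints at [-1.269, 0.15, 1.437, -0, 1.554, -0.134], TCP at [242.699, -521.236, 231.267] pointing down, gripper open.
Joint ranges: [-2.8, 2.8], [-0.68, 2.1], [0.12, 2.68], [-1.39, 4.53], [0.16, 2.79], [-2.81, 2.81]. Speed limits (rad/s): [1.89, 1.89, 2.22, 3.01, 3.01, 3.01].

## Interface

Orientations are given as a unit quaternion [x, y, z, w].
In Python, from bench import arm, read_camera, camera_params, workorder gives the robot as it stands.
- The arm moves only by the shell command python3 -m inch 'ROWS'. ROWS is JSON, a list of rows, each a list of 3 entries, a list of its own where there are three numbers: the opening in per cent of the stroke, from 0 (shut) to 100 (fully open), then the shift along the tool's x, y, z in cm, then the turn, a rotation vector about the tool's x, y, z in rad. A call has 1 to 5 rows; each row is the pose to reach, as a shift and turn from the pose commanded when the call began, along the tool's axes at that moment; what a row does not reach only later rows make up. A row lasts 1/10 s, in which the tool goes at most 50 mm and 8.59 degrees, less where a joint would pass 70% of its speed; a pose out of reach is approached as far as the arm can. A call with a gripper value outside its range is refused whole. The fingers move at their own pace and stop on an object; the grip force is fixed at half the most. Time passes only in rows, so rows that repeat a pose let the fingers close. It gives the time, the measured TCP pose, the force, the opening and the grip force at its end, in the units of the state.
- arm.observe(): the state, without advancing time (a new reading comes with each control period).
- read_camera(name): name is "scene" or "top" or "wrist"; returns (picture, depth): 480x640x3 uint8, blue, green, red; 480x640 float32, mm along the optical axis (not along the pixel's ray), 0 where there is no reading.
- camera_params(name): a dict with "fx", "fy", "cx", "cy" (pixels), "k1" (the pictures are not rectified: a ray, as slopes to the right and down, at radius r is drawn at 1 + k1 r^2 times it, then the intrinsics apply), "eye" and "attitude" of the camera in the world. Camera axes: x right, y up, looking along -z (the intrinsics and any distortion apply to the point x, -y, -z); pixel columns grow to the right and rows downward; lengths in mm; the calibration is good to about 2 mm. A picture is of the moment at which its call begins: read the wrist's pose just before it. camera_params takes no time and is no camera call; for the wrist camera it gives the pose at the moment of the call.
- workorder.sign_off(): hands the job in; it is judged then, once.
The state is a dict: "clock": time; "joint_positions": joint angles; "qd": joint speeds; "joint_torque": joint torques, N m; "tool_pos": TCP position; "tool_rot": TCP orientation; "wrist_force": force on the tool from outside, world axes, zero at the start; "torque": the same for the moment, N m; "grip_width": opening from 0.0 (shut) to 1.0 (fully open); "finger_force": force on a finger pad.
Only numpy, scipy, OpenCV 4.12 (cv2) and the standard library are available. Lean on these libraries where they do the work, as an engineer would, in place of code of your own. Each camera call takes 0.05 s, during which the arm holds its last target. There are 200 camera calls.

## Working session

There is one attempt and no reset: what is moved stays moved. The work goes in short steps, Python scripts to look and compute and a shell command to move; the robot and the scene stay as the last step left them, time stands still between calls to the robot, and variables do not carry over. Pictures are saved under pics/ and viewed, at most 10 in all, crops included, and the job is handed in when it is done.

```bash
mkdir -p pics; ls; cat > h.py <<'E'
import numpy as np, cv2
from scipy.spatial.transform import Rotation as R
from bench import arm, read_camera, camera_params, workorder
def ray(p,u,v):
    d=np.array([(u-p['cx'])/p['fx'],(v-p['cy'])/p['fy']]); s=d.copy()
    for _ in range(20): s=d/(1+p['k1']*(s@s))
    return s
def rot(p):
    a=np.array(p['attitude'],float)
    return a if a.shape==(3,3) else R.from_quat(a).as_matrix()
def onz(p,u,v,z):
    s=ray(p,u,v); d=rot(p)@np.array([s[0],-s[1],-1]); e=np.array(p['eye'],float)
    return e+d*(z-e[2])/d[2]
def dep(p,u,v,D):
    s=ray(p,u,v); return np.array(p['eye'],float)+rot(p)@np.array([s[0],-s[1],-1])*D
E
python3 - <<'E'
from h import *
for n in ['scene','top']:
    p=camera_params(n); print(n,p)
    im,d=read_camera(n); cv2.imwrite(f'pics/{n}0.png',im); np.save(f'pics/{n}0.npy',d)
print(arm.observe())
E
```

```text
pics
scene {'fx': 546.5733528309003, 'fy': 546.5733528309003, 'cx': 321.35342072527584, 'cy': 235.07970987482173, 'k1': -0.17044779209176827, 'eye': array([1015.81886372, -653.54922448, 1093.63174988]), 'attitude': array([0.31025431, 0.09870852, 0.27350069, 0.90509461])}
top {'fx': 584.2663489126718, 'fy': 584.2663489126718, 'cx': 317.0038101764286, 'cy': 235.6907766663919, 'k1': -0.1054555557458807, 'eye': array([ 465.66679018,   23.44276057, 1491.76666131]), 'attitude': array([ 0.01396272, -0.03447344, -0.70372816,  0.7094951 ])}
{'clock': 0.1, 'joint_positions': array([-1.26900955e+00,  1.50959913e-01,  1.43792011e+00,  1.16513950e-05,
        1.55380029e+00, -1.34040234e-01]), 'qd': array([ 0.00182991, -0.00141045, -0.00106154,  0.00098508,  0.00025959,
        0.00010724]), 'joint_torque': array([ 5.88323688e-03, -7.14377475e+01, -5.71794069e+01, -2.82472183e-04,
        7.09609565e-03,  1.64275004e-06]), 'tool_pos': array([ 242.64513049, -521.06857047,  230.74553448]), 'tool_rot': array([ 9.76350537e-01,  2.16192814e-01, -3.97549061e-05, -5.42404938e-04]), 'wrist_force': array([ 0.41797183, -0.08094534, -1.06481271]), 'torque': array([ 0.01535445, -0.01329488, -0.01144443]), 'finger_force': 0.0, 'grip_width': 0.9997261446824314}
```

View pics/top0.png

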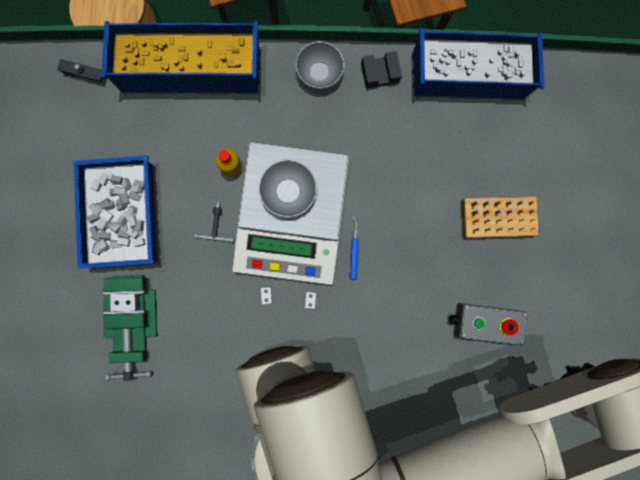

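View pics/scene0.png

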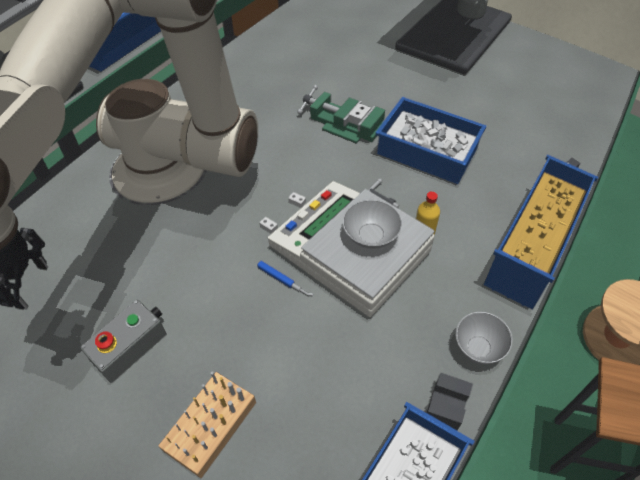

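The top view shows the scale at about (290,215), with keys in a row: red (257,264), yellow (275,267), white (292,269) and blue (311,271). The bowl is at (288,190), and the parts are in front at (266,296) and (310,300). The arm is clear to the right.

```bash
cat >> h.py <<'E'
def blobs(im,box):
    u0,v0,u1,v1=box; hsv=cv2.cvtColor(im,cv2.COLOR_BGR2HSV); out={}
    for n,lo,hi in [('yellow',(20,120,120),(35,255,255)),('blue',(95,120,80),(125,255,255)),('red',(0,140,100),(8,255,255))]:
        m=np.zeros(im.shape[:2],np.uint8); m[v0:v1,u0:u1]=cv2.inRange(hsv,lo,hi)[v0:v1,u0:u1]
        k,l,s,c=cv2.connectedComponentsWithStats(m)
        if k>1: i=1+np.argmax(s[1:,4]); out[n]=(c[i],s[i,4],s[i,:4])
    return out
E
python3 - <<'E'
from h import *
for n,box in [('top',(240,255,325,282)),('scene',(270,180,340,240))]:
    im=cv2.imread(f'pics/{n}0.png');p=camera_params(n)
    B=blobs(im,box); q={k:onz(p,*b[0],62) for k,b in B.items()}
    for k in q: print(n,k,B[k][0].round(1),B[k][1],q[k].round(1))
    d=q['red']-q['blue']; print('dist',np.linalg.norm(d),'yaw(x axis)',np.arctan2(-d[0],d[1]))
s=arm.observe(); M=R.from_quat(s['tool_rot']).as_matrix(); print(M.round(3))
p=camera_params('wrist'); print('wrist cam in tool', M.T@(p['eye']-s['tool_pos']), (M.T@rot(p)).round(3), p['fx'])
E
```

```text
top yellow [274.4 266.1] 78 [488.6  85.8  62. ]
top blue [309.9 270.8] 76 [477.8  -0.9  62. ]
top red [256.3 263.7] 66 [494.  130.1  62. ]
dist 132.05030481583503 yaw(x axis) -0.12268063867218512
scene yellow [314.9 204.4] 58 [491.9  83.1  62. ]
scene blue [290.9 225.2] 60 [480.8  -4.3  62. ]
scene red [326.1 194.4] 52 [496.7 126.7  62. ]
dist 131.95982208685712 yaw(x axis) -0.12087529095310898
[[ 0.907  0.422 -0.   ]
 [ 0.422 -0.907  0.001]
 [ 0.    -0.001 -1.   ]]
wrist cam in tool [  67.95445202    0.54404244 -143.12384358] [[ 0.     0.964  0.266]
 [ 1.     0.    -0.001]
 [-0.001  0.266 -0.964]] 371.66424558632633
```

```bash
cat >> h.py <<'E'
def goal(pt,h,yaw=-0.122):
    "shift cm, turn rad from measured pose to h mm off point pt along key normal, tool square to the panel"
    s=arm.observe(); M=R.from_quat(s['tool_rot'])
    G=R.from_euler('z',yaw)*R.from_matrix(np.diag([1.,-1,-1]))*R.from_rotvec([0,np.radians(10),0])
    n=-G.as_matrix()[:,2]
    print('shift cm',(M.inv().apply(np.array(pt)+h*n-s['tool_pos'])/10).round(2),'turn',(M.inv()*G).as_rotvec().round(3),'clock',s['clock'],'F',s['wrist_force'].round(1))
E
python3 -c "
from h import *
goal([490,84.5,62],110)"
```

```text
shift cm [ 46.37 -45.46   6.1 ] turn [-0.05   0.17   0.556] clock 0.1 F [ 0.4 -0.1 -1.1]
```

```bash
python3 -m inch '[[0,[5,-4.9,0],[-0.01,0.03,0.1]],[0,[9,-8.8,0],[-0.02,0.06,0.2]],[0,[13,-12.7,1],[-0.03,0.09,0.3]],[0,[17,-16.6,2],[-0.04,0.13,0.42]],[0,[21,-20.5,3],[-0.05,0.17,0.55]]]'; python3 -c "
from h import *
goal([490,84.5,62],110)"
```

```text
clock: 0.6
tool_pos: [330.8, -287.2, 208.5]
tool_rot: [0.994, -0.06, 0.088, 0.006]
wrist_force: [1.5, -0.1, 0.1]
grip_width: 0.141
finger_force: 0.0
shift cm [  8.58 -38.83   5.39] turn [ 0.    -0.002  0.001] clock 0.6 F [ 1.5 -0.1  0.1]
```

```bash
python3 -m inch '[[0,[1,-4.7,0.6],[0,0,0]],[0,[2,-9.4,1.2],[0,0,0]],[0,[3,-14,1.8],[0,0,0]],[0,[4,-18.5,2.4],[0,0,0]],[0,[5,-23,3],[0,0,0]]]'; python3 -c "
from h import *
goal([490,84.5,62],110)"
```

```text
clock: 1.1
tool_pos: [411.2, -64.9, 187.7]
tool_rot: [0.994, -0.058, 0.088, 0.006]
wrist_force: [0.5, -1.3, 0.3]
grip_width: -0.0
finger_force: 0.0
shift cm [  3.82 -15.77   2.42] turn [ 0.001 -0.001  0.006] clock 1.1 F [ 0.5 -1.3  0.3]
```

```bash
python3 -m inch '[[0,[1,-4.5,0.6],[0,0,0]],[0,[2,-9,1.2],[0,0,0]],[0,[3,-13,1.8],[0,0,0]],[0,[3.8,-15.6,2.4],[0,0,0]],[0,[3.8,-15.6,2.4],[0,0,0]]]'; python3 - <<'E'
from h import *
goal([490,84.5,62],110)
p=camera_params('wrist'); im,d=read_camera('wrist'); cv2.imwrite('pics/w1.png',im)
for k,b in blobs(im,(0,0,640,480)).items(): print(k,b[0].round(1),b[1],b[2],onz(p,*b[0],62).round(1), dep(p,*b[0],d[int(b[0][1]),int(b[0][0])]).round(1))
E
```

```text
clock: 1.6
tool_pos: [470.8, 86.0, 169.4]
tool_rot: [0.995, -0.056, 0.086, 0.006]
wrist_force: [-0.8, -1.2, -0.1]
grip_width: 0.002
finger_force: 0.0
shift cm [ 0.03 -0.08 -0.09] turn [-0.     0.001  0.01 ] clock 1.6 F [-0.8 -1.2 -0.1]
yellow [316.3 240.6] 902 [300 227  34  28] [489.   86.4  62. ] [489.1  86.4  63.3]
blue [547.5 188.6] 2604 [534 123  26 124] [507.5 -81.7  62. ] [ 506.6 -108.8   18.7]
red [254.6 240.1] 875 [238 227  34  27] [494.2 129.5  62. ] [494.3 129.4  62.9]
```

View pics/w1.png

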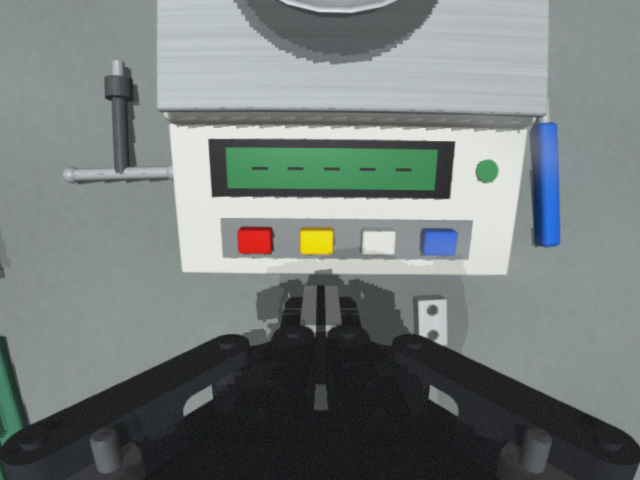

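The wrist view shows the yellow key at (316,241), blue at (439,242), the fingers shut at about (320,300), and the bowl far behind. The estimates agree, so I'm descending to just above the yellow key.

```bash
python3 -c "
from h import *
goal([489.5,86,62.5],10)
p=camera_params('wrist'); im=cv2.imread('pics/w1.png'); b=blobs(im,(400,220,480,265))['blue']; print(b[0],onz(p,*b[0],62))"
python3 -m inch '[[0,[0,0,3],[0,0,0.01]],[0,[0,0.05,6],[0,0,0.01]],[0,[0,0.05,8.5],[0,0,0.01]],[0,[0,0.05,9.8],[0,0,0.01]],[0,[0,0.05,9.8],[0,0,0.01]]]'; python3 -c "
from h import *
goal([489.5,86,62.5],0)"
```

```text
shift cm [ 0.01 -0.38  9.88] turn [0.    0.001 0.009] clock 1.65 F [ 0.4  0.1 -0.5]
[439.35308343 241.45707376] [478.12533216  -1.70056923  62.        ]
clock: 2.15
tool_pos: [486.7, 79.9, 72.8]
tool_rot: [0.994, -0.063, 0.086, 0.006]
wrist_force: [-0.4, 0.9, -0.5]
grip_width: -0.003
finger_force: 0.0
shift cm [ 0.02 -0.65  1.05] turn [ 0.001  0.002 -0.005] clock 2.15 F [-0.4  0.9 -0.5]
```

```bash
python3 -m inch '[[0,[0,-0.6,0],[0,0,0]],[0,[0,-0.6,0],[0,0,0]],[0,[0,-0.6,0],[0,0,0]]]'; python3 - <<'E'
from h import *
im,d=read_camera('wrist'); cv2.imwrite('pics/w2.png',im)
goal([489.5,86,62.5],0)
E
```

```text
clock: 2.45
tool_pos: [488.6, 86.8, 75.1]
tool_rot: [0.994, -0.062, 0.088, 0.005]
wrist_force: [0.5, -0.6, -0.0]
grip_width: -0.001
finger_force: 0.0
shift cm [-0.11  0.06  1.24] turn [ 0.    -0.002 -0.003] clock 2.5 F [-0.3  0.1 -0.2]
```

View pics/w2.png

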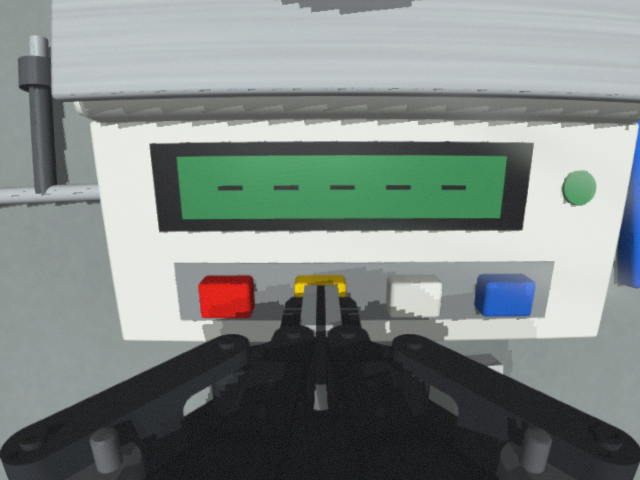

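The fingertips at (320,290) are centred on the yellow key at (320,285), about 12 mm above it and clear of red and white. I'll feel for it slowly.

```bash
python3 -m inch '[[0,[-0.1,0.05,0.5],[0,0,0]],[0,[-0.1,0.05,0.8],[0,0,0]],[0,[-0.1,0.05,1.0],[0,0,0]],[0,[-0.1,0.05,1.0],[0,0,0]],[0,[-0.1,0.05,1.0],[0,0,0]]]'; python3 -c "
from h import *
goal([489.5,86,62.5],0)"
```

```text
clock: 3.0
tool_pos: [488.8, 86.0, 63.9]
tool_rot: [0.994, -0.063, 0.087, 0.005]
wrist_force: [0.7, 0.1, -0.6]
grip_width: 0.003
finger_force: 0.0
shift cm [ 0.04 -0.01  0.15] turn [ 0.001 -0.    -0.004] clock 3.0 F [ 0.7  0.1 -0.6]
```

```bash
python3 -m inch '[[0,[0,0,0.1],[0,0,0]],[0,[0,0,0.2],[0,0,0]],[0,[0,0,0.3],[0,0,0]],[0,[0,0,0.3],[0,0,0]],[0,[0,0,0.3],[0,0,0]]]'; python3 -c "
from h import *
goal([489.5,86,62.5],0)"
```

```text
clock: 3.5
tool_pos: [489.4, 85.9, 61.1]
tool_rot: [0.994, -0.063, 0.087, 0.005]
wrist_force: [0.0, 0.2, 1.9]
grip_width: -0.0
finger_force: 0.9
shift cm [ 0.03 -0.01 -0.14] turn [ 0.001 -0.001 -0.004] clock 3.5 F [0.  0.2 1.9]
```

Contact: about 1 mm of travel at 1.9 N. Going 4 mm further.

```bash
python3 -m inch '[[0,[0,0,0.1],[0,0,0]],[0,[0,0,0.2],[0,0,0]],[0,[0,0,0.3],[0,0,0]],[0,[0,0,0.4],[0,0,0]],[0,[0,0,0.4],[0,0,0]]]'
```

```text
clock: 4.0
tool_pos: [490.1, 85.8, 57.1]
tool_rot: [0.994, -0.063, 0.087, 0.005]
wrist_force: [-0.9, -1.0, 5.6]
grip_width: 0.001
finger_force: 2.7
```

5.6 N corresponds to about 5 mm, so the key has registered. Lift straight off, then move across at height.

```bash
python3 -m inch '[[0,[0,0,-0.4],[0,0,0]],[0,[0,0,-1.2],[0,0,0]],[0,[0,0,-3],[0,0,0]],[0,[0,0,-4],[0,0,0]],[0,[0,0,-4],[0,0,0]]]'; python3 -m inch '[[0,[0,3,0],[0,0,0]],[0,[0,6,0],[0,0,0]],[0,[0,8.5,0],[0,0,0]],[0,[0,8.8,0],[0,0,0]],[0,[0,8.8,0],[0,0,0]]]'; python3 -c "
from h import *
p=camera_params('wrist'); im,d=read_camera('wrist'); cv2.imwrite('pics/w3.png',im)
b=blobs(im,(200,200,440,330))['blue'];print(b,onz(p,*b[0],62)); goal([478.6,-1.5,62.5],0)"
```

```text
clock: 4.5
tool_pos: [483.6, 86.8, 98.0]
tool_rot: [0.994, -0.063, 0.088, 0.005]
wrist_force: [-0.6, 0.6, -0.3]
grip_width: 0.002
finger_force: 0.0
clock: 5.0
tool_pos: [471.9, -1.0, 96.1]
tool_rot: [0.994, -0.063, 0.087, 0.005]
wrist_force: [-0.4, -0.2, -0.1]
grip_width: 0.002
finger_force: 0.0
(array([316.67587209, 272.12936047]), np.int32(1376), array([294, 257,  47,  38], dtype=int32)) [480.98494214  -0.50540254  62.        ]
shift cm [0.07 0.03 3.42] turn [ 0.001  0.    -0.004] clock 5.05 F [-0.4  0.8  0.1]
```

View pics/w3.png

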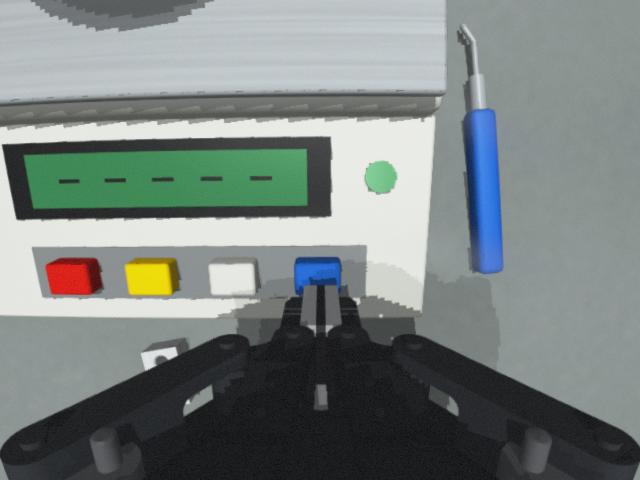

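The blue key at (317,272) lies right under the fingertips at (321,290), and yellow at (152,275) is up level with its neighbours. Descend and press.

```bash
python3 -m inch '[[0,[0.08,0,1.2],[0,0,0]],[0,[0.08,0,2.3],[0,0,0]],[0,[0.08,0,2.9],[0,0,0]],[0,[0.08,0,3.1],[0,0,0]],[0,[0.08,0,3.1],[0,0,0]]]'; python3 -c "
from h import *
goal([478.6,-1.2,62.5],0)"
```

```text
clock: 5.55
tool_pos: [478.1, -1.1, 65.6]
tool_rot: [0.994, -0.062, 0.087, 0.005]
wrist_force: [-0.6, 0.2, 0.9]
grip_width: -0.002
finger_force: 0.0
shift cm [-0.    0.    0.31] turn [ 0.     0.001 -0.003] clock 5.55 F [-0.6  0.2  0.9]
```

```bash
python3 -m inch '[[0,[0,0,0.1],[0,0,0]],[0,[0,0,0.2],[0,0,0]],[0,[0,0,0.3],[0,0,0]],[0,[0,0,0.4],[0,0,0]],[0,[0,0,0.4],[0,0,0]]]'; python3 -c "
from h import *
goal([478.6,-1.2,62.5],0)"
```

```text
clock: 6.05
tool_pos: [479.0, -1.5, 62.2]
tool_rot: [0.994, -0.063, 0.087, 0.005]
wrist_force: [-0.9, -0.2, 1.7]
grip_width: -0.001
finger_force: 0.5
shift cm [-0.04 -0.02 -0.04] turn [ 0.001 -0.001 -0.004] clock 6.05 F [-0.9 -0.2  1.7]
```

```bash
python3 -m inch '[[0,[0,0,0.15],[0,0,0]],[0,[0,0,0.3],[0,0,0]],[0,[0,0,0.4],[0,0,0]],[0,[0,0,0.48],[0,0,0]],[0,[0,0,0.48],[0,0,0]]]'
```

```text
clock: 6.55
tool_pos: [479.9, -1.6, 57.4]
tool_rot: [0.994, -0.063, 0.087, 0.005]
wrist_force: [-0.8, -0.8, 5.5]
grip_width: 0.001
finger_force: 2.5
```

Pressed the same way (5.5 N). Withdraw up and well off the scale.

```bash
python3 -m inch '[[0,[0,0,-0.4],[0,0,0]],[0,[0,0,-1.2],[0,0,0]],[0,[0,0,-4],[0,0,0]],[0,[0,0,-8],[0,0,0]],[0,[0,0,-12],[0,0,0]]]'; python3 -m inch '[[0,[0,4,-2],[0,0,0]],[0,[0,8,-3],[0,0,0]],[0,[0,12,-3],[0,0,0]],[0,[0,16,-3],[0,0,0]],[0,[0,20,-3],[0,0,0]]]'; python3 -m inch '[[0,[0,2,0],[0,0,0]],[0,[0,2,0],[0,0,0]],[0,[0,2,0],[0,0,0]]]'; python3 -c "
from h import *
im,d=read_camera('top'); cv2.imwrite('pics/t2.png',im)
im,d=read_camera('scene'); cv2.imwrite('pics/s2.png',im[130:330,200:480])"
```

```text
clock: 7.05
tool_pos: [458.1, 1.2, 177.0]
tool_rot: [0.994, -0.063, 0.087, 0.005]
wrist_force: [1.1, -0.2, -0.0]
grip_width: 0.001
finger_force: 0.0
clock: 7.55
tool_pos: [428.0, -198.0, 205.8]
tool_rot: [0.994, -0.062, 0.087, 0.006]
wrist_force: [0.7, 0.3, -0.5]
grip_width: -0.001
finger_force: 0.0
clock: 7.85
tool_pos: [426.0, -216.5, 205.2]
tool_rot: [0.994, -0.063, 0.087, 0.005]
wrist_force: [0.2, 0.2, -0.4]
grip_width: -0.001
finger_force: 0.0
```

View pics/t2.png

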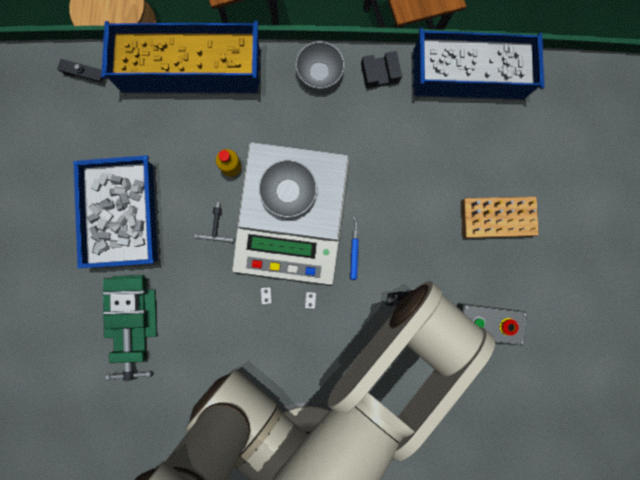

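The bowl (288,190), parts, tools and keys are where they were, all the keys are up, and the arm is clear of the scale at (400,297), well above the bench.

```bash
python3 -c "
from bench import workorder
print(workorder.sign_off())"
```

```text
the job is handed in; nothing more can be done
None
```

I pressed the yellow tare key and then the blue piece-count key, each to about 5 mm at about 5.5 N and released; the arm is clear, nothing else looks moved in the final top view, and I handed the job in at about 8 s.

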